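Tip the calculator face down over the tipping rest

TASK

Turn the calculator face down on the bench for its battery change without ever picking it up off the bench: push it along the bench against the steel tipping rest until it tips up and leans steeply on the two ribs, then, reaching through the gap from behind the rest, push its upper edge back towards you so that it topples over. Leave it lying flat, face down, just in front of the rest, and leave the other things where they are.

Things in the scene. Friction and masses are not known exactly. Their poses are not given: they have to be found in the camera images.
- calculator: Black pocket calculator, flat block 130 (its x) x 78 (its y) x 13 mm, 70 to 140 g. Origin: centre of its back, underneath at the start; z axis points from the back out through the keys: up at the start, down when done (origin then 13 mm above the bench). Starts flat, 1 to 5 cm before the rest, one long edge facing it within 15 degrees, its middle within 15 mm of the rest's middle sideways.
- edge_left (a point): Middle of one long (130 mm) edge of the calculator, at half its thickness: 39 mm along the calculator's +y.
- edge_right (a point): Middle of the other long edge of the calculator, at half its thickness: 39 mm along the calculator's -y.
- tipping_rest: Rest fixed to the bench: two polished slippery steel ribs (friction 0.15; 0.6 elsewhere), blue foot. Origin: on the bench midway between the ribs' toes; +x to its rear (away from the robot), y along it. Ribs 16 mm wide, centred 45 mm either side: open gap 74 mm wide. Rib front (x, z in mm): from the toe at 0, 0 straight to 10, 10, to 18, 22, to the top at 32, 62.
- rib_tops (a point): Point in the middle of the gap, level with the top front edges of the ribs, 32 mm behind the toes, 62 mm up. Once the calculator's near long edge is pushed up to the toes, it stays leaning there by itself at about 60 degrees: upper edge about 70 mm up and 35 to 40 mm behind the toes, its middle spanning the gap.
- rear_bar (a point): Top centre of the blue bar that joins the ribs' feet behind, 14 mm deep, 7 mm high, 74 mm behind the toes; between it and the ribs the gap is empty (struts run only behind each rib).
- petri_1: Bystander: closed petri dish with pink filling, 62 mm across, 15 mm high, beside the rest; origin: centre of the underside.
- tape_roll: Bystander: roll of beige tape lying flat, 75 mm across, 24 mm high, on the other side of the rest; origin: centre of the underside.
- screwdriver: Bystander: screwdriver lying on the bench, 150 mm long, 26 mm thick handle; origin: middle of its underside, x axis along it towards the tip.
- beaker: Bystander: empty clear beaker, 53 mm across, 67 mm high, at the left; origin: centre of the underside.
Not all that is in view belongs to the job. What is meant by the calculator is not blue, and is the smaller of those in its own colour.

How it is judged (in metres and radians):
On the way:
1. the calculator, pushed against the rest, has tipped up and leans steeply on it, still face towards the robot side (angle between calculator's own z axis and vertical between 0.8 and 1.45 rad and contact force between calculator and tipping_rest above 0.03 N), for 0.2 s.
At the end, for the whole second after the job is handed in: The calculator lies at rest flat on the bench, face down (within 0.1 rad; its origin, on the back, 8 to 18 mm above the bench), in front of the rest: its middle 20 to 160 mm in front of the toes and within 60 mm of the middle of the rest sideways (angle between calculator's own z axis and vertical above 3.04 rad and height (world z) of calculator between 0.008 and 0.018 m and x of calculator in the frame of tipping_rest between -0.16 and -0.02 m and y of calculator in the frame of tipping_rest between -0.06 and 0.06 m and linear speed of calculator below 0.02 m/s and angular speed of calculator below 0.1 rad/s); the robot touches nothing.
It fails at once if the calculator is lifted off the bench (both long edges more than 25 mm up) (height (world z) of each of edge_left, edge_right above 0.025 m).
It fails at once if the petri dish is disturbed (moved more than 20 mm) (distance of petri_1 from where it was at the start of the episode above 0.02 m).
It fails at once if the tape roll is disturbed (moved more than 20 mm) (distance of tape_roll from where it was at the start of the episode above 0.02 m).
It fails at once if the screwdriver is disturbed (moved more than 20 mm) (distance of screwdriver from where it was at the start of the episode above 0.02 m).
It fails at once if the beaker is disturbed (moved more than 20 mm) (distance of beaker from where it was at the start of the episode above 0.02 m).
It also fails if it takes over 45 s, if anything falls off the work surface, if the arm or the gripper's body presses on something with over 40 N, if the wrist force passes 120 N, or if a joint passes its speed limit or range.

ROBOT

A 6-joint arm with a two-finger parallel gripper is mounted at the origin on a cart in front of the work surface, level with it; the furniture and walls round the work are solid. World frame = base frame: x ahead of the robot, y to its left, z up, the work surface at z = 0. Lengths are in mm, angles in rad, forces in N, time in s.
With the tool pointing down it reaches from about 425 to 950 mm from the base axis. Payload 14.7 kg.
Tool frame: the origin (TCP) lies on the centre line of the jaws, within the pads' length; the fingertips stand 25 mm ahead of it and the grasp point (between the pads) lies 6 mm ahead of it; z points along the fingers, y is the line along which they close (so a half turn about z gives the same grasp; the last joint's range is limited). The gripper opens to 85 mm and grips with 20 to 120 N. Pads are 22 mm wide; open, the fingers measure 114 mm over their backs; the gripper's body (76 mm by 85 mm) begins 54 mm behind the grasp point. The pads swing forward as they close: fully open they stand 13 mm farther back than shut.
Start: joints at [1.249, 0.48, 1.596, -0, 1.065, -0.047], TCP at [176.356, 625.612, 231.197] pointing down, gripper open.
Joint ranges: [-2.75, 2.75], [-0.82, 2.05], [0.23, 2.67], [-1.56, 4.7], [0.09, 2.69], [-2.92, 2.92]. Speed limits (rad/s): [1.89, 1.89, 2.39, 3.01, 3.01, 3.01].

INTERFACE

Orientations are given as a 3x3 rotation matrix whose columns are the frame's x, y, z axes.
In Python, from plant import observe, read_camera, get_calibration, hand_in gives the robot as it stands.
- The arm moves only by the tool carry_out, never from a script. Its argument "increments" is a list of rows, each a list of 7 numbers: the shift along the tool's x, y, z normalised to -1 to 1, where 1 is 150 mm, then the turn, a rotation vector about the tool's x, y, z normalised to -1 to 1, where 1 is pi/2 rad, then the closure, from 0 (fully open) to 1 (shut). In form: [[tx, ty, tz, wx, wy, wz, claw], ...]. A call has 1 to 5 rows; each row is the pose to reach, as a shift and turn from the pose commanded when the call began, along the tool's axes at that moment; what a row does not reach only later rows make up. A row lasts 1/12 s, in which the tool goes at most 41.7 mm and 7.16 degrees, less where a joint would pass 70% of its speed; a pose out of reach is approached as far as the arm can. A call with a number of a shift or a turn outside -1 to 1 is refused whole. A call with a gripper value outside its range is refused whole. The fingers move at their own pace and stop on an object; "force" is the grip in N (left out, the last holds). Time passes only in rows, so rows that repeat a pose let the fingers close. It gives the time, the measured TCP pose, the force, the opening and the grip force at its end, in the units of the state.
- observe(): the state, without advancing time (a new reading comes with each control period).
- read_camera(name): name is "scene" or "top"; returns the picture (384x512x3 uint8, blue, green, red); there is no depth.
- get_calibration(name): a dict with "mtx" (3x3 intrinsics, pixels), "pose" (4x4, takes a point from camera to world coordinates). Camera axes: x right, y down, z forward; pixel columns grow to the right and rows downward; lengths in mm; the calibration is good to about 2 mm. A picture is of the moment at which its call begins. get_calibration takes no time and is no camera call.
- hand_in(): hands the job in; it is judged then, once.
The state is a dict: "t": time; "joint_pos": joint angles; "qd": joint speeds; "effort": joint torques, N m; "ee_pos": TCP position; "ee_rot": TCP orientation; "wrist_force": force on the tool from outside, world axes, zero at the start; "wrist_torque": the same for the moment, N m; "gripper_width": opening from 0.0 (shut) to 1.0 (fully open); "gripper_force": force on a finger pad.
Only numpy, scipy, OpenCV 4.12 (cv2) and the standard library are available. Lean on these libraries where they do the work, as an engineer would, in place of code of your own. Each camera call takes 0.05 s, during which the arm holds its last target. There are 200 camera calls.

## Working session

There is one attempt and no reset: what is moved stays moved. The work goes in short steps, Python scripts to look and compute and a tool call to move; the robot and the scene stay as the last step left them, time stands still between calls to the robot, and variables do not carry over. Pictures are saved under pics/ and viewed, at most 10 in all, crops included, and the job is handed in when it is done.

Besides the shell and the picture viewer there is one more tool, called after "Request:" by a JSON object that holds its "op" and its "data", one argument or row to a line. carry_out: Moves the arm, as the interface text tells. Scaled input: -1 to 1 covers 150 mm each way for a shift and pi/2 rad each way for a turn. Its arguments: {"type":"object","properties":{"increments":{"type":"array"},"force":{"type":"number"}},"required":["increments"]}

```bash
ls; mkdir -p pics
python3 - <<'E'
from plant import *
import cv2,numpy as np
for n in("scene","top"):
    cv2.imwrite(f"pics/{n}0.png",read_camera(n)); c=get_calibration(n); print(n,np.round(c["mtx"],1).tolist(),np.round(c["pose"],3).tolist())
s=observe();print(s["t"],s["ee_pos"],np.round(s["ee_rot"],3).tolist(),s["gripper_width"])
E
```

```text
pics
scene [[478.8, 0.0, 258.1], [0.0, 478.8, 191.1], [0.0, 0.0, 1.0]] [[0.897, -0.236, 0.373, -0.412], [-0.441, -0.503, 0.743, -945.017], [0.012, -0.831, -0.556, 842.339], [0.0, 0.0, 0.0, 1.0]]
top [[430.2, 0.0, 247.1], [0.0, 430.2, 202.3], [0.0, 0.0, 1.0]] [[0.011, -0.989, 0.145, 338.508], [-1.0, -0.012, -0.004, 100.523], [0.006, -0.145, -0.989, 1320.078], [0.0, 0.0, 0.0, 1.0]]
0.1 [176.23431875 625.27185001 230.63242077] [[-0.962, 0.271, -0.0], [0.271, 0.962, -0.001], [0.0, -0.001, -1.0]] 0.9988547565530856
```

View pics/scene0.png

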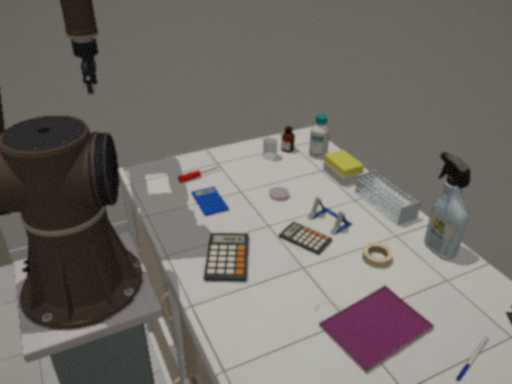

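View pics/top0.png

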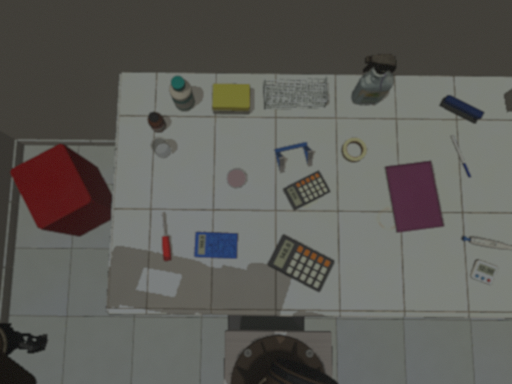

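In the top view, three things could be taken for the calculator: the small black one at (306,190), the large black one at (301,263) and the blue one at (216,245). I choose the small black one, right in front of the rest at (294,153). In the scene view it is at (306,237).

```bash
cat > h.py <<'E'
from plant import *
import cv2,numpy as np
def ray(n,uv,z):
    c=get_calibration(n);K=c["mtx"];T=np.array(c["pose"])
    d=T[:3,:3]@np.linalg.solve(K,[uv[0],uv[1],1.]);o=T[:3,3];return o+d*(z-o[2])/d[2]
def proj(n,p):
    c=get_calibration(n);T=np.linalg.inv(np.array(c["pose"]));q=c["mtx"]@(T[:3,:3]@np.asarray(p,float)+T[:3,3]);return q[:2]/q[2]
def tri(a,b):
    P=[]
    for n in("scene","top"):
        c=get_calibration(n);P.append(c["mtx"]@np.linalg.inv(np.array(c["pose"]))[:3])
    X=cv2.triangulatePoints(P[0],P[1],np.array(a,float),np.array(b,float)).ravel();return X[:3]/X[3]
E
python3 - <<'E'
from h import *
t=cv2.imread("pics/top0.png");s=cv2.imread("pics/scene0.png")
hsv=cv2.cvtColor(t,cv2.COLOR_BGR2HSV)
def rect(n,im,x0,x1,y0,y1,mask,z,name):
    m=np.zeros(im.shape[:2],np.uint8);m[y0:y1,x0:x1]=mask[y0:y1,x0:x1]
    m=cv2.morphologyEx(m,cv2.MORPH_CLOSE,np.ones((9,9)))
    c=max(cv2.findContours(m,0,2)[0],key=cv2.contourArea)
    r=cv2.minAreaRect(c);b=cv2.boxPoints(r);w=np.array([ray(n,p,z) for p in b])
    print(name,r,np.round(w[:,:2]).tolist(),np.round(w.mean(0)),np.round(np.linalg.norm(np.diff(w,axis=0),axis=1)))
dark=((hsv[...,2]<110)*255).astype(np.uint8)
rect("top",t,275,340,168,215,dark,13,"calc")
blue=((hsv[...,0]>100)&(hsv[...,0]<130)&(hsv[...,1]>120)).astype(np.uint8)*255
rect("top",t,265,320,135,170,blue,4,"rest")
a=cv2.resize(t[130:220,260,None] if 0 else t[130:220,260:380],None,fx=6,fy=6,interpolation=2)[:, :400]
b=cv2.resize(s[190:260,270,None] if 0 else s[190:260,272:362],None,fx=4.4,fy=7.714,interpolation=2)
cv2.imwrite("pics/crop.png",np.hstack([a,cv2.resize(b,(400,a.shape[0]))]))
E
```

```text
calc ((307.0, 191.0), (46.0, 64.0), 90.0) [[639.0, 10.0], [642.0, -189.0], [498.0, -187.0], [495.0, 9.0]] [569. -89.  13.] [199. 144. 196.]
rest ((290.42706298828125, 147.10609436035156), (3.1319351196289062, 29.78980255126953), 79.50852966308594) [[705.0, 8.0], [724.0, -85.0], [714.0, -87.0], [695.0, 6.0]] [709. -39.   4.] [94. 10. 94.]
```

View pics/crop.png

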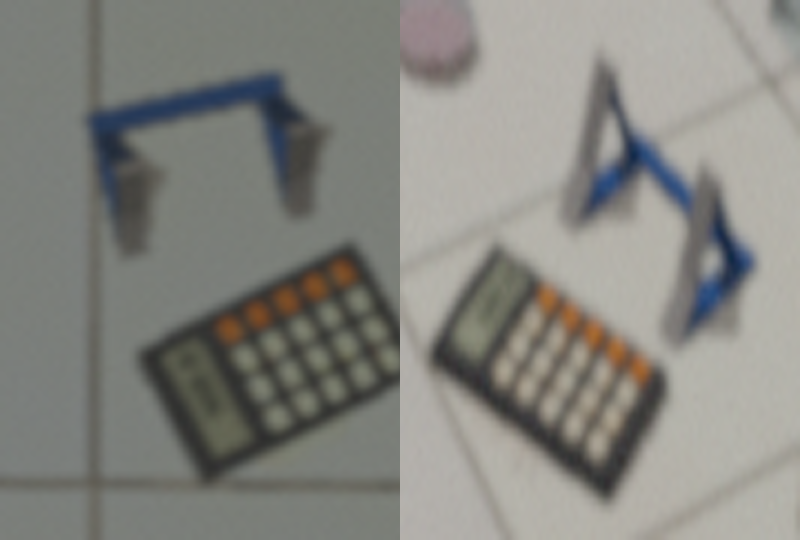

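The crop confirms a small black calculator with orange keys on its rest-facing edge. The top-view corners are at about (283,189), (318,170) and (294,210), and the rib toes at (282,172) and (310,166).

Run:
```python
from h import *
C=[ray("top",p,11)[:2] for p in((283.3,189.2),(318.3,170.3),(294.2,210.3))]
print("corners",np.round(C),np.linalg.norm(C[0]-C[1]),np.linalg.norm(C[0]-C[2]))
print("tri calc FL,FR",tri((293.4,221.5),(283.3,189.2)),tri((331.6,238),(318.3,170.3)))
t=[ray("top",p,0)[:2] for p in((282,172),(310,165.7))];print("toes",np.round(t),np.linalg.norm(t[0]-t[1]))
print("tri toes",tri((311.4,218.5),(282,172)),tri((334.3,234.3),(310,165.7)))
print("tri tops",tri((317.7,196.5),(284.2,157.2)),tri((340.9,211.4),(312,150.8)))
b=[ray("top",p,7)[:2] for p in((275.3,149.7),(306.7,143))];print("bar",np.round(b),np.mean(b,0))
cm=(C[1]+C[2])/2;d=C[1]-C[0];print("calc centre",cm,"yaw",np.arctan2(d[0],-d[1]))
# bystanders
print("petri",ray("top",(237,178),15),"tape",ray("top",(354,149),24))
d=b[1]-b[0];yr=np.arctan2(d[0],-d[1]);print("rest yaw",yr)
```

```text
corners [[ 573.  -16.]
 [ 634. -125.]
 [ 508.  -50.]] 124.97671257508519 73.38365634626511
tri calc FL,FR [575.87394742 -17.30964649  12.49453257] [ 635.49828425 -125.79404159   11.67445537]
toes [[ 630.  -13.]
 [ 651. -101.]] 90.60440095880534
tri toes [635.14861855 -15.48399344   2.20812305] [ 6.56498465e+02 -1.03687076e+02  2.44850837e-01]
tri tops [657.93685196 -13.06273373  73.14607195] [680.13775318 -96.92894391  69.03806987]
bar [[700.   8.]
 [723. -90.]] [711.09395902 -41.00822624]
calc centre [571.00440055 -87.40438104] yaw 0.5103204463453508
petri [605.86249535 127.32170712  15.        ] tape [ 700.25519419 -234.85626642   24.        ]
rest yaw 0.22821715481062738
```

```bash
cat >> h.py <<'E'
from scipy.spatial.transform import Rotation as Ro
O=np.array([641.,-58,0]);PSI=0.233
def rot(yaw,tau):
    f=np.array([np.cos(yaw),np.sin(yaw),0]);y=np.array([-f[1],f[0],0]);k=np.array([0,0,1.])
    return np.c_[-np.cos(tau)*f-np.sin(tau)*k,y,np.sin(tau)*f-np.cos(tau)*k]
def w(x,y,z=0): return O+np.array([np.cos(PSI)*x-np.sin(PSI)*y,np.sin(PSI)*x+np.cos(PSI)*y,z])
def r(p):
    d=np.asarray(p)-O;return np.array([np.cos(PSI)*d[0]+np.sin(PSI)*d[1],-np.sin(PSI)*d[0]+np.cos(PSI)*d[1],d[2]])
def push(front,zlow,yaw,tau,L):
    "TCP pose with finger front face middle at front(xy), lowest corner at zlow"
    R=rot(yaw,tau); f=-R[:,0]*11+R[:,2]*L   # front tip corner
    p=np.array([front[0],front[1],0])-f; p[2]=zlow-(R[:,0]*11+R[:,2]*L)[2]
    return p,R
def inc(p0,R0,p,R):
    return np.round(np.r_[R0.T@(p-p0)/150,Ro.from_matrix(R0.T@R).as_rotvec()/(np.pi/2)],3)
E
python3 - <<'E'
from h import *
s=observe();p=s["ee_pos"];R=s["ee_rot"]
W=[([300,520,231],rot(-.1,0)),([410,380,231],rot(.1,0)),([470,240,220],rot(.3,0)),([500,90,200],rot(.51,.17)),([505,-30,150],rot(.51,.17)),push(np.array([571,-87])-54*np.array([.872,.488]),60,.51,.17,25)]
for q,S in W: print(q,inc(p,R,np.array(q),S));p,R=np.array(q),S
E
```

```text
[300, 520, 231] [-0.985 -0.452 -0.002 -0.001 -0.    -0.111]
[410, 380, 231] [-0.823 -0.855  0.     0.     0.    -0.127]
[470, 240, 220] [-0.305 -0.969  0.073  0.     0.    -0.127]
[500, 90, 200] [ 0.104 -1.014  0.133 -0.011 -0.108 -0.133]
[505, -30, 150] [ 0.413 -0.714  0.267  0.     0.     0.   ]
[ 510.75887524 -120.70931497   86.50062501] [ 0.33  -0.547  0.373  0.     0.     0.   ]
```

Request:
{"op": "carry_out", "data": {
  "increments": [
    [-0.985,-0.45,0,0,0,-0.11,0],
    [-0.985,-0.45,0,0,0,-0.11,0],
    [-0.985,-0.45,0,0,0,-0.11,0],
    [-0.985,-0.45,0,0,0,-0.11,0],
    [-0.985,-0.45,0,0,0,-0.11,0]
  ]
}}

```text
t: 0.52
ee_pos: [304.5, 516.3, 231.0]
ee_rot: [[-0.994, 0.105, 0.001], [0.105, 0.994, -0.002], [-0.001, -0.002, -1.0]]
wrist_force: [0.6, 1.4, 0.8]
gripper_width: 1.0
gripper_force: 0.0
```

Request:
{"op": "carry_out", "data": {
  "increments": [
    [-0.82,-0.85,0,0,0,-0.13,0],
    [-0.82,-0.85,0,0,0,-0.13,0],
    [-0.82,-0.85,0,0,0,-0.13,0],
    [-0.82,-0.85,0,0,0,-0.13,0],
    [-0.82,-0.85,0,0,0,-0.13,0]
  ]
}}

```text
t: 0.93
ee_pos: [411.9, 377.4, 231.0]
ee_rot: [[-0.995, -0.1, 0.0], [-0.1, 0.995, -0.001], [-0.0, -0.001, -1.0]]
wrist_force: [0.4, -0.4, -0.6]
gripper_width: 1.0
gripper_force: 0.0
```

Request:
{"op": "carry_out", "data": {
  "increments": [
    [-0.3,-0.97,0.07,0,0,-0.13,0],
    [-0.3,-0.97,0.07,0,0,-0.13,0],
    [-0.3,-0.97,0.07,0,0,-0.13,0],
    [-0.3,-0.97,0.07,0,0,-0.13,0],
    [-0.3,-0.97,0.07,0,0,-0.13,0]
  ]
}}

```text
t: 1.35
ee_pos: [470.6, 236.4, 220.1]
ee_rot: [[-0.954, -0.299, -0.001], [-0.299, 0.954, -0.002], [0.001, -0.001, -1.0]]
wrist_force: [0.2, 0.9, 0.4]
gripper_width: 1.002
gripper_force: 0.0
```

Request:
{"op": "carry_out", "data": {
  "increments": [
    [0.1,-1,0.13,-0.01,-0.11,-0.13,0],
    [0.1,-1,0.13,-0.01,-0.11,-0.13,0],
    [0.1,-1,0.13,-0.01,-0.11,-0.13,0],
    [0.1,-1,0.13,-0.01,-0.11,-0.13,0],
    [0.1,-1,0.13,-0.01,-0.11,-0.13,0]
  ]
}}

```text
t: 1.77
ee_pos: [500.5, 87.9, 200.5]
ee_rot: [[-0.861, -0.485, 0.152], [-0.479, 0.874, 0.081], [-0.172, -0.003, -0.985]]
wrist_force: [-0.0, 1.4, -0.1]
gripper_width: 0.996
gripper_force: 0.0
```

Request:
{"op": "carry_out", "data": {
  "increments": [
    [0.4,-0.71,0.27,0,0,0,0],
    [0.4,-0.71,0.27,0,0,0,0],
    [0.4,-0.71,0.27,0,0,0,0],
    [0.4,-0.71,0.27,0,0,0,0],
    [0.4,-0.71,0.27,0,0,0,0]
  ]
}}

```text
t: 2.18
ee_pos: [506.4, -26.8, 150.1]
ee_rot: [[-0.861, -0.486, 0.15], [-0.479, 0.874, 0.082], [-0.171, -0.001, -0.985]]
wrist_force: [-1.2, 1.0, -0.5]
gripper_width: 1.001
gripper_force: 0.0
```

Run:
```python
from h import *
s=observe();p=s["ee_pos"];R=s["ee_rot"];print(s["t"],p,R.round(3),s["wrist_force"],s["joint_pos"])
q=push(np.array([571,-87])-56*np.array([.872,.488]),60,.51,.17,25)
print(inc(p,R,*q)); q2=push(np.array([571,-87])-56*np.array([.872,.488]),3,.51,.17,25);print(q2[0],inc(*q,*q2))
cv2.imwrite("pics/a1.png",cv2.resize(read_camera("scene")[150:310,180:400],None,fx=3,fy=3))
```

```text
2.1833 [506.40126285 -26.75394731 150.10683631] [[-0.861 -0.486  0.15 ]
 [-0.479  0.874  0.082]
 [-0.171 -0.001 -0.985]] [-1.24680137  0.99917437 -0.52863324] [-0.19334862  0.33586822  2.11934669  0.20650277  0.56393147 -2.4391481 ]
[ 0.36  -0.561  0.368 -0.001  0.001 -0.002]
[ 509.01487524 -121.68531497   29.50062501] [0.064 0.    0.375 0.    0.    0.   ]
```

View pics/a1.png

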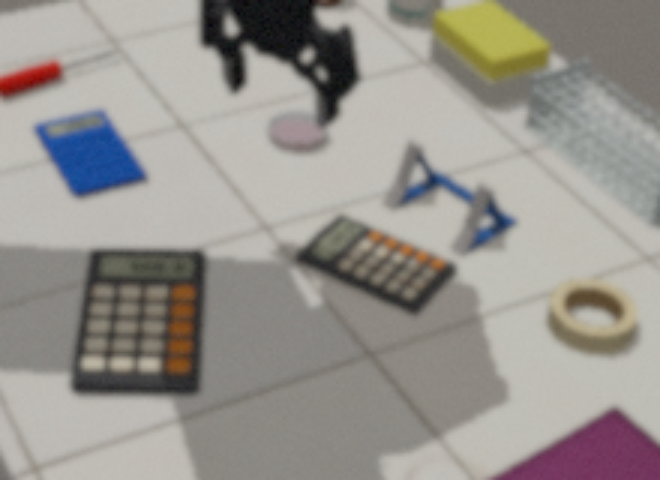

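The picture shows the open gripper, with fingertips at crop (233,85) and (327,120), approaching from the left. The calculator is undisturbed at (377,262).

Run:
```python
from h import *
s=observe();p=s["ee_pos"];R=s["ee_rot"]
for L in(10,25):
  for y in(-50,50):
    for x in (-11,11): print(L,x,y,(proj("scene",p+R@[x,y,L])-[180,150])*3)
```

```text
10 -11 -50 [337.28790411 134.65146657]
10 11 -50 [323.936595   149.80193836]
10 -11 50 [242.26191386  98.26000244]
10 11 50 [228.44871962 112.49236166]
25 -11 -50 [337.95102987 147.2873331 ]
25 11 -50 [324.71362059 162.44640997]
25 -11 50 [243.62839933 110.72022327]
25 11 50 [229.9355197  124.96622796]
```

Request:
{"op": "carry_out", "data": {
  "increments": [
    [0.36,-0.56,0.37,0,0,0,0],
    [0.36,-0.56,0.37,0,0,0,0],
    [0.36,-0.56,0.37,0,0,0,0],
    [0.36,-0.56,0.37,0,0,0,0],
    [0.36,-0.56,0.37,0,0,0,0]
  ]
}}

```text
t: 2.65
ee_pos: [509.9, -119.1, 87.0]
ee_rot: [[-0.86, -0.488, 0.15], [-0.481, 0.873, 0.083], [-0.172, -0.001, -0.985]]
wrist_force: [-0.8, 0.5, -0.5]
gripper_width: 1.001
gripper_force: 0.0
```

Request:
{"op": "carry_out", "data": {
  "increments": [
    [0.02,0,0.12,0,0,0,0],
    [0.04,0,0.24,0,0,0,0],
    [0.06,0,0.37,0,0,0,0],
    [0.06,0,0.37,0,0,0,0]
  ]
}}

```text
t: 2.98
ee_pos: [509.9, -117.0, 29.8]
ee_rot: [[-0.858, -0.491, 0.149], [-0.484, 0.871, 0.084], [-0.171, 0.0, -0.985]]
wrist_force: [-0.8, 1.2, -0.9]
gripper_width: 1.002
gripper_force: 0.0
```

Request:
{"op": "carry_out", "data": {
  "increments": [
    [0.005,0.0,0.03,0,0,0,0],
    [0.01,0.0,0.06,0,0,0,0],
    [0.012,0,0.07,0,0,0,0],
    [0.012,0,0.07,0,0,0,0]
  ]
}}

```text
t: 3.32
ee_pos: [511.0, -119.2, 21.0]
ee_rot: [[-0.859, -0.489, 0.152], [-0.482, 0.872, 0.082], [-0.173, -0.003, -0.985]]
wrist_force: [-0.4, -0.4, -0.4]
gripper_width: 0.998
gripper_force: 0.0
```

Run:
```python
from h import *
s=observe();p=s["ee_pos"];R=s["ee_rot"];print(p)
a=cv2.resize(read_camera("scene")[190:290,230:380],None,fx=5,fy=5)
cv2.imwrite("pics/a2.png",a)
```

```text
[ 511.03092337 -119.18815577   21.04677265]
```

View pics/a2.png

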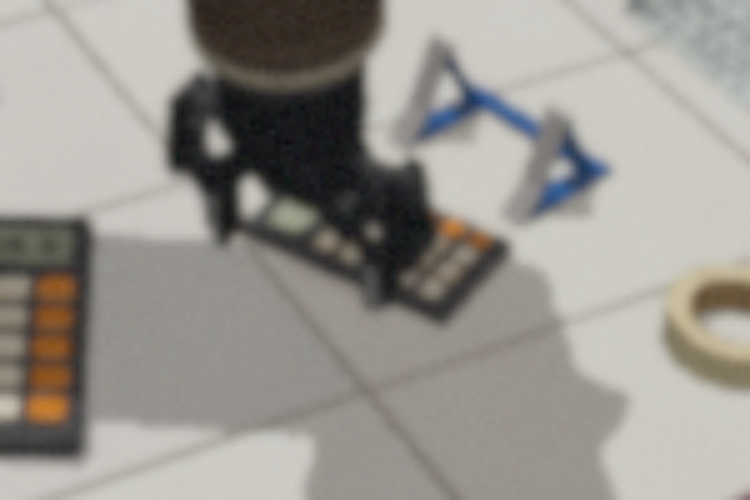

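Run:
```python
from h import *
s=observe();p=s["ee_pos"];R=s["ee_rot"]
f=lambda q:np.round((proj("scene",q)-[230,190])*5)
for y in(-57,-43,43,57):
  for L in(8,14,20): print(y,L,f(p+R@[-11,y,L]),f(p+R@[11,y,L]))
for c in((281,236),(318.3,252.7)): print(ray("scene",c,11))
print([f(q) for q in ([508,-50,12],[569,-159,12],[573,-16,12],[634,-125,12])])
```

```text
-57 8 [407. 321.] [386. 350.]
-57 14 [407. 329.] [386. 357.]
-57 20 [408. 336.] [387. 365.]
-43 8 [384. 311.] [363. 339.]
-43 14 [384. 319.] [363. 347.]
-43 20 [384. 326.] [363. 354.]
43 8 [245. 251.] [223. 277.]
43 14 [246. 258.] [224. 285.]
43 20 [246. 265.] [225. 292.]
57 8 [223. 241.] [201. 267.]
57 14 [224. 248.] [202. 275.]
57 20 [225. 256.] [203. 282.]
[516.29237782 -58.47340397  11.        ]
[ 571.94813355 -161.37628562   11.        ]
[array([234., 224.]), array([434., 311.]), array([307., 159.]), array([503., 240.])]
```

Fingertips are seen at crop (225,240) and (376,303), just behind the calculator's near edge. They look higher than predicted, so I lower in small steps while watching the force, and shift a little to the right.

Request:
{"op": "carry_out", "data": {
  "increments": [
    [0.0,-0.03,0.015,0,0,0,0],
    [0.003,-0.03,0.03,0,0,0,0],
    [0.003,-0.03,0.03,0,0,0,0]
  ]
}}

```text
t: 3.62
ee_pos: [513.4, -123.6, 15.9]
ee_rot: [[-0.859, -0.489, 0.152], [-0.482, 0.873, 0.082], [-0.173, -0.002, -0.985]]
wrist_force: [-0.4, -0.8, 0.1]
gripper_width: 1.0
gripper_force: 0.0
```

Request:
{"op": "carry_out", "data": {
  "increments": [
    [0.0,0,0.01,0,0,0,0],
    [0.003,0,0.02,0,0,0,0],
    [0.003,0,0.02,0,0,0,0]
  ]
}}

```text
t: 3.87
ee_pos: [513.0, -123.1, 12.7]
ee_rot: [[-0.859, -0.489, 0.151], [-0.482, 0.872, 0.083], [-0.172, -0.002, -0.985]]
wrist_force: [-0.0, 0.1, 0.7]
gripper_width: 0.998
gripper_force: 0.0
```

Request:
{"op": "carry_out", "data": {
  "increments": [
    [0.0,0,0.01,0,0,0,0],
    [0.003,0,0.02,0,0,0,0],
    [0.003,0,0.02,0,0,0,0]
  ]
}}

```text
t: 4.12
ee_pos: [513.1, -123.1, 9.6]
ee_rot: [[-0.859, -0.489, 0.151], [-0.482, 0.872, 0.083], [-0.172, -0.002, -0.985]]
wrist_force: [0.6, 1.1, 0.4]
gripper_width: 1.002
gripper_force: 0.0
```

Request:
{"op": "carry_out", "data": {
  "increments": [
    [0.0,0,0.01,0,0,0,0],
    [0.0,0,0.015,0,0,0,0],
    [0.0,0,0.015,0,0,0,0]
  ]
}}

```text
t: 4.37
ee_pos: [513.8, -122.9, 7.8]
ee_rot: [[-0.859, -0.489, 0.151], [-0.482, 0.872, 0.082], [-0.172, -0.002, -0.985]]
wrist_force: [0.2, -0.4, 1.0]
gripper_width: 0.997
gripper_force: 0.0
```

Request:
{"op": "carry_out", "data": {
  "increments": [
    [0.0,0,0.01,0,0,0,0],
    [0.0,0,0.02,0,0,0,0],
    [0.0,0,0.02,0,0,0,0]
  ]
}}

```text
t: 4.62
ee_pos: [514.6, -122.5, 5.1]
ee_rot: [[-0.86, -0.489, 0.15], [-0.482, 0.872, 0.081], [-0.17, -0.002, -0.985]]
wrist_force: [-0.9, 0.5, 0.1]
gripper_width: 1.004
gripper_force: 0.0
```

Run:
```python
from h import *
s=observe();p=s["ee_pos"];R=s["ee_rot"];print(p,s["wrist_force"],s["wrist_torque"])
a=cv2.resize(read_camera("scene")[210:270,255:345],None,fx=8,fy=8,interpolation=2)
cv2.imwrite("pics/a3.png",a)
f=lambda q:np.round((proj("scene",q)-[255,210])*8)
for y in(-57,-43,43,57):
  for L in(0,10): print(y,L,f(p+R@[-11,y,L]),f(p+R@[11,y,L]))
```

```text
[ 514.5549376  -122.47582277    5.10528517] [-0.92862905  0.47781721  0.05477627] [-0.02203757  0.14134373  0.00466721]
-57 0 [462. 378.] [428. 424.]
-57 10 [462. 398.] [429. 444.]
-43 0 [425. 362.] [391. 407.]
-43 10 [425. 382.] [391. 427.]
43 0 [203. 264.] [168. 307.]
43 10 [204. 284.] [170. 326.]
57 0 [168. 249.] [133. 291.]
57 10 [170. 268.] [135. 311.]
```

View pics/a3.png

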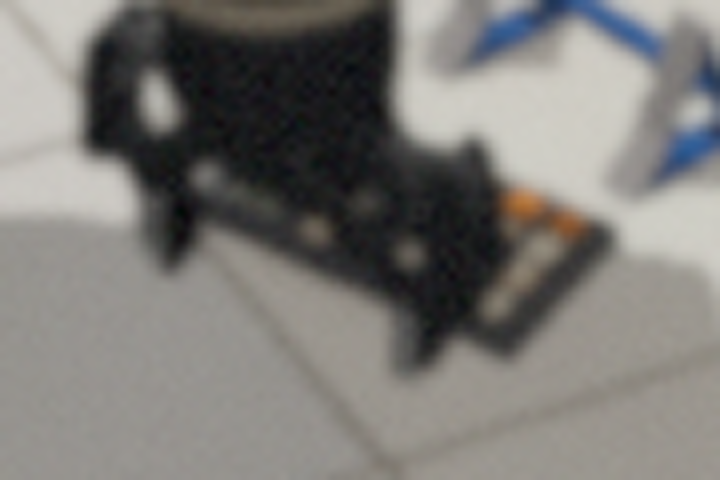

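The fingertip ends at (170,268) and (410,372) are still about 10 mm above the bench with no force, so I keep lowering.

Request:
{"op": "carry_out", "data": {
  "increments": [
    [0.0,0,0.01,0,0,0,0],
    [0.004,0,0.02,0,0,0,0],
    [0.004,0,0.02,0,0,0,0]
  ]
}}

```text
t: 4.92
ee_pos: [514.8, -122.4, 2.5]
ee_rot: [[-0.86, -0.488, 0.148], [-0.482, 0.873, 0.08], [-0.169, -0.002, -0.986]]
wrist_force: [0.1, 0.0, -0.1]
gripper_width: 1.001
gripper_force: 0.0
```

Request:
{"op": "carry_out", "data": {
  "increments": [
    [0.0,0,0.01,0,0,0,0],
    [0.004,0,0.02,0,0,0,0],
    [0.004,0,0.02,0,0,0,0]
  ]
}}

```text
t: 5.17
ee_pos: [515.1, -122.4, -0.2]
ee_rot: [[-0.86, -0.488, 0.147], [-0.481, 0.873, 0.08], [-0.167, -0.002, -0.986]]
wrist_force: [-0.0, -0.1, 0.3]
gripper_width: 0.999
gripper_force: 0.0
```

Run:
```python
from h import *
s=observe();print(s["joint_pos"],s["effort"],s["wrist_force"],s["wrist_torque"])
a=read_camera("scene")
f=lambda q:np.round((proj("scene",q)-[255,210])*8)
m=cv2.resize(a[225:270,265:335],None,fx=10,fy=10,interpolation=2);cv2.imwrite("pics/a4.png",m)
```

```text
[-0.38117725  0.64523876  2.13912777  0.4831588   0.28009814 -2.92199274] [ 4.45034145e-02 -8.31010437e+01 -1.54829282e+01  4.33012638e-01
 -4.34065433e-01 -5.33858994e-06] [-0.04265689 -0.14134935  0.2728976 ] [-0.00944284  0.07721738 -0.05756541]
```

View pics/a4.png

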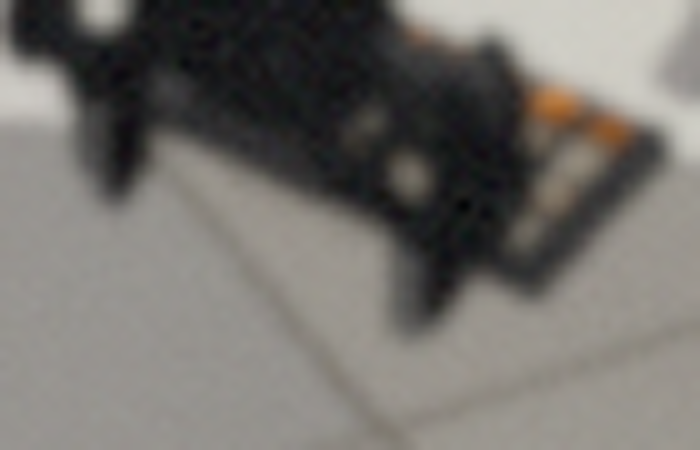

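Joint 6 sits at its limit of -2.92, so I lift and make a half turn about the tool z, which gives the same finger geometry.

Request:
{"op": "carry_out", "data": {
  "increments": [
    [-0.05,0,-0.27,0,0,0,0],
    [-0.1,0,-0.5,0,0,0,0],
    [-0.1,0,-0.5,0,0,0,0],
    [-0.1,0,-0.5,0,0,0,0]
  ]
}}

```text
t: 5.55
ee_pos: [518.4, -121.6, 78.4]
ee_rot: [[-0.86, -0.488, 0.151], [-0.482, 0.873, 0.078], [-0.17, -0.005, -0.985]]
wrist_force: [0.2, 0.0, 0.5]
gripper_width: 1.001
gripper_force: 0.0
```

Request:
{"op": "carry_out", "data": {
  "increments": [
    [0,0,0,0,0,0.08,0],
    [0,0,0,0,0,0.16,0],
    [0,0,0,0,0,0.24,0],
    [0,0,0,0,0,0.32,0],
    [0,0,0,0,0,0.39,0]
  ]
}}

```text
t: 5.97
ee_pos: [516.3, -120.8, 75.5]
ee_rot: [[-0.984, 0.102, 0.146], [0.115, 0.99, 0.08], [-0.136, 0.096, -0.986]]
wrist_force: [0.1, 0.6, 0.1]
gripper_width: 1.002
gripper_force: 0.0
```

Request:
{"op": "carry_out", "data": {
  "increments": [
    [0,0,0,0,0,0.08,0],
    [0,0,0,0,0,0.16,0],
    [0,0,0,0,0,0.24,0],
    [0,0,0,0,0,0.32,0],
    [0,0,0,0,0,0.39,0]
  ]
}}

```text
t: 6.38
ee_pos: [516.3, -120.8, 75.5]
ee_rot: [[-0.746, 0.649, 0.146], [0.663, 0.744, 0.08], [-0.056, 0.156, -0.986]]
wrist_force: [-0.5, 0.3, -0.2]
gripper_width: 1.002
gripper_force: 0.0
```

Request:
{"op": "carry_out", "data": {
  "increments": [
    [0,0,0,0,0,0.08,0],
    [0,0,0,0,0,0.16,0],
    [0,0,0,0,0,0.24,0],
    [0,0,0,0,0,0.32,0],
    [0,0,0,0,0,0.39,0]
  ]
}}

```text
t: 6.8
ee_pos: [516.3, -120.8, 75.5]
ee_rot: [[-0.237, 0.96, 0.146], [0.97, 0.228, 0.08], [0.044, 0.16, -0.986]]
wrist_force: [0.7, -0.3, -0.2]
gripper_width: 1.001
gripper_force: 0.0
```

Request:
{"op": "carry_out", "data": {
  "increments": [
    [0,0,0,0,0,0.08,0],
    [0,0,0,0,0,0.16,0],
    [0,0,0,0,0,0.24,0],
    [0,0,0,0,0,0.32,0],
    [0,0,0,0,0,0.39,0]
  ]
}}

```text
t: 7.22
ee_pos: [516.3, -120.8, 75.4]
ee_rot: [[0.358, 0.922, 0.146], [0.925, -0.372, 0.08], [0.128, 0.106, -0.986]]
wrist_force: [-0.4, -0.3, -0.1]
gripper_width: 0.998
gripper_force: 0.0
```

Request:
{"op": "carry_out", "data": {
  "increments": [
    [0,0,0,0,0,0.08,0],
    [0,0,0,0,0,0.16,0],
    [0,0,0,0,0,0.24,0],
    [0,0,0,0,0,0.32,0],
    [0,0,0,0,0,0.39,0]
  ]
}}

```text
t: 7.63
ee_pos: [516.4, -120.8, 75.5]
ee_rot: [[0.823, 0.549, 0.146], [0.543, -0.836, 0.08], [0.166, 0.013, -0.986]]
wrist_force: [-0.5, 0.1, -1.0]
gripper_width: 1.0
gripper_force: 0.0
```

Run:
```python
from h import *
s=observe();p=s["ee_pos"];R=s["ee_rot"];print(s["t"],p,R.round(3),s["joint_pos"].round(3),s["wrist_force"])
for c in((276.5,245),(306.5,258)): print(ray("scene",c,0),ray("scene",c,8))
S=rot(.51,.17)@np.diag([-1,-1,1.]);q=np.array([512.,-122,50]);print(inc(p,R,q,S))
print(inc(q,S,q+[0,0,-50],S))
```

```text
7.6333 [ 516.35207529 -120.8374171    75.46332228] [[ 0.823  0.549  0.146]
 [ 0.543 -0.836  0.08 ]
 [ 0.166  0.013 -0.986]] [-0.377  0.5    2.106  0.302  0.446  0.344] [-0.46303122  0.06722115 -0.95915154]
[493.71097899 -75.44236991   0.        ] [489.01810752 -83.70103529   8.        ]
[ 540.23343932 -155.60520138    0.        ] [ 535.09872699 -163.10253098    8.        ]
[-0.056 -0.012  0.163  0.001  0.002  0.046]
[-0.056  0.     0.329  0.     0.     0.   ]
```

Request:
{"op": "carry_out", "data": {
  "increments": [
    [-0.06,-0.01,0.16,0,0,0.045,0],
    [-0.08,-0.01,0.32,0,0,0.045,0],
    [-0.11,-0.01,0.48,0,0,0.045,0],
    [-0.11,-0.01,0.48,0,0,0.045,0],
    [-0.11,-0.01,0.48,0,0,0.045,0]
  ]
}}

```text
t: 8.05
ee_pos: [511.8, -122.6, 1.4]
ee_rot: [[0.857, 0.494, 0.143], [0.488, -0.869, 0.081], [0.165, 0.0, -0.986]]
wrist_force: [-0.1, -0.6, -0.4]
gripper_width: 1.002
gripper_force: 0.0
```

Request:
{"op": "carry_out", "data": {
  "increments": [
    [0,0,0.01,0,0,0,0],
    [0,0,0.02,0,0,0,0],
    [0,0,0.02,0,0,0,0]
  ]
}}

```text
t: 8.3
ee_pos: [514.4, -123.1, 0.7]
ee_rot: [[0.856, 0.495, 0.149], [0.489, -0.869, 0.079], [0.168, 0.005, -0.986]]
wrist_force: [0.1, 0.9, 0.1]
gripper_width: 0.995
gripper_force: 0.0
```

Request:
{"op": "carry_out", "data": {
  "increments": [
    [0,0,0.01,0,0,0,0],
    [0,0,0.015,0,0,0,0],
    [0,0,0.015,0,0,0,0]
  ]
}}

```text
t: 8.55
ee_pos: [514.3, -122.8, -2.1]
ee_rot: [[0.856, 0.495, 0.148], [0.488, -0.869, 0.079], [0.168, 0.004, -0.986]]
wrist_force: [-0.0, 0.1, -0.7]
gripper_width: 0.997
gripper_force: 0.0
```

Request:
{"op": "carry_out", "data": {
  "increments": [
    [0,0,0.01,0,0,0,0],
    [0,0,0.015,0,0,0,0],
    [0,0,0.015,0,0,0,0]
  ]
}}

```text
t: 8.8
ee_pos: [514.3, -122.6, -4.8]
ee_rot: [[0.857, 0.495, 0.147], [0.488, -0.869, 0.08], [0.167, 0.004, -0.986]]
wrist_force: [-0.6, 0.2, 0.6]
gripper_width: 1.0
gripper_force: 0.0
```

Request:
{"op": "carry_out", "data": {
  "increments": [
    [0,0,0.01,0,0,0,0],
    [0,0,0.015,0,0,0,0],
    [0,0,0.015,0,0,0,0]
  ]
}}

```text
t: 9.05
ee_pos: [514.6, -122.3, -7.1]
ee_rot: [[0.857, 0.495, 0.147], [0.488, -0.869, 0.08], [0.167, 0.003, -0.986]]
wrist_force: [0.2, 0.0, -0.5]
gripper_width: 1.003
gripper_force: 0.0
```

Run:
```python
from h import *
s=observe();p=s["ee_pos"];R=s["ee_rot"];print(p,s["joint_pos"].round(3),s["wrist_force"])
a=read_camera("scene");b=read_camera("top")
m=np.hstack([cv2.resize(a[225:265,265:335],(560,400),interpolation=2),cv2.resize(b[165:225,270:306+9],(240,400),interpolation=2)]);cv2.imwrite("pics/a5.png",m)
```

```text
[ 514.62295639 -122.33928157   -7.07125975] [-0.382  0.659  2.142  0.511  0.266  0.183] [ 0.16051464  0.04830482 -0.45550041]
```

View pics/a5.png

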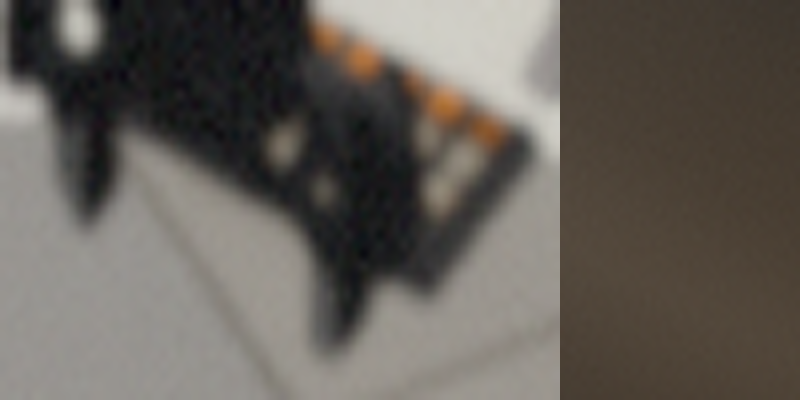

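The top view is blocked by the arm. In the scene view the tips are at crop (90,220) and (330,345), behind the near edge and now close to the bench.

Request:
{"op": "carry_out", "data": {
  "increments": [
    [0,0,0.01,0,0,0,0],
    [0,0,0.015,0,0,0,0],
    [0,0,0.015,0,0,0,0]
  ]
}}

```text
t: 9.4
ee_pos: [515.0, -122.2, -9.3]
ee_rot: [[0.857, 0.495, 0.147], [0.488, -0.869, 0.08], [0.167, 0.004, -0.986]]
wrist_force: [-0.7, 0.4, -0.6]
gripper_width: 1.004
gripper_force: 0.0
```

Run:
```python
from h import *
for c in((276.25,247),(306.25,259.5)): print(ray("scene",c,0),ray("scene",c,8))
s=observe();p=s["ee_pos"];R=s["ee_rot"];print(p,s["wrist_force"])
n=np.array([.872,.488,0])
H=np.diag([-1,-1,1.])
z=p[2]
q1=p+22*n
# front face centre = TCP + ~11 forward (L~ -7 => -1)
def tgt(front,yr,yaw): 
    q=w(front-10,yr);q[2]=z;return q
seq=[(q1,R)]+[(tgt(-86,-8,0),rot(PSI,.17)@H)]+[(tgt(f,-8,0),rot(PSI,.17)@H) for f in(-60,-35,-20,-12)]
c=p;C=R
for q,S in seq: print(np.round(q),inc(c,C,q,S),r(q).round(1));c,C=q,S
print("front now",r(p+10*n))
```

```text
[489.19647724 -82.49884402   0.        ] [484.54648165 -90.69049148   8.        ]
[ 536.6246968  -160.35196017    0.        ] [ 531.52425803 -167.80420806    8.        ]
[ 514.98749868 -122.17837993   -9.25307143] [-0.70701004  0.36825392 -0.58949757]
[ 534. -111.   -9.] [0.144 0.001 0.024 0.    0.    0.   ] [-116.3  -27.3   -9.3]
[549. -88.  -9.] [ 0.164 -0.086  0.027 -0.028  0.001  0.179] [-96.   -8.   -9.3]
[575. -82.  -9.] [ 0.171 -0.     0.029  0.     0.     0.   ] [-70.   -8.   -9.3]
[599. -76.  -9.] [0.164 0.    0.028 0.    0.    0.   ] [-45.   -8.   -9.3]
[614. -73.  -9.] [ 0.099 -0.     0.017  0.     0.     0.   ] [-30.   -8.   -9.3]
[621. -71.  -9.] [0.053 0.    0.009 0.    0.    0.   ] [-22.   -8.   -9.3]
front now [-127.81488019  -30.61347953   -9.25307143]
```

Request:
{"op": "carry_out", "data": {
  "increments": [
    [0.03,0,0.005,0,0,0,0],
    [0.06,0,0.01,0,0,0,0],
    [0.09,0,0.015,0,0,0,0],
    [0.12,0,0.02,0,0,0,0],
    [0.145,0,0.023,0,0,0,0]
  ]
}}

```text
t: 9.82
ee_pos: [534.9, -111.0, -8.8]
ee_rot: [[0.856, 0.495, 0.147], [0.489, -0.869, 0.079], [0.167, 0.004, -0.986]]
wrist_force: [-1.1, -0.4, -0.5]
gripper_width: 0.998
gripper_force: 0.2
```

Run:
```python
from h import *
s=observe();p=s["ee_pos"];R=s["ee_rot"];print(p,s["wrist_force"],s["joint_pos"].round(2))
a=read_camera("scene")
cv2.imwrite("pics/a6.png",cv2.resize(a[195:270,260:360],(800,600),interpolation=2))
```

```text
[ 534.88475218 -111.03470978   -8.78781092] [-1.08033226 -0.44745127 -0.5047995 ] [-0.35  0.67  2.11  0.47  0.28  0.26]
```

View pics/a6.png

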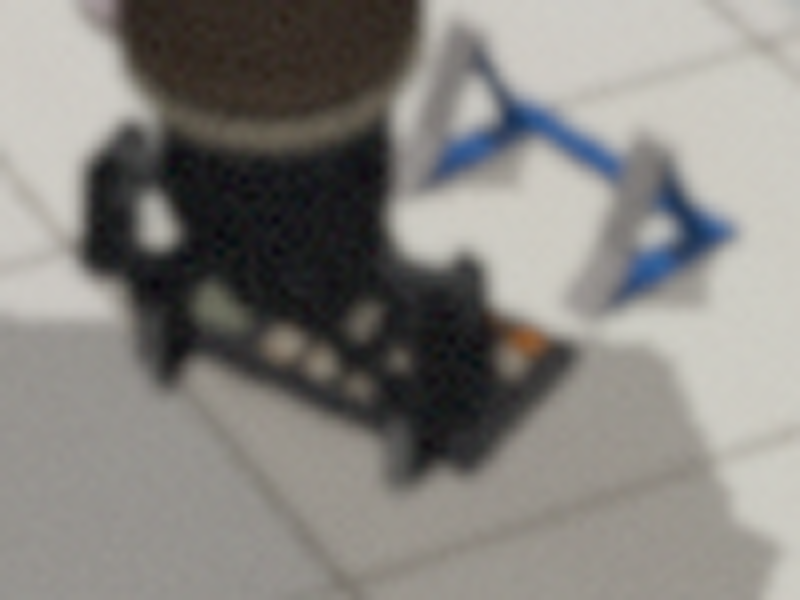

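The fingers now stand directly behind the near edge: left tip (165,380), right tip (405,480), near-right corner (475,465). They are about centred. I go on, turning to the rest's yaw while advancing.

Request:
{"op": "carry_out", "data": {
  "increments": [
    [0.033,-0.015,0.005,-0.006,0,0.036,0],
    [0.066,-0.03,0.011,-0.012,0,0.072,0],
    [0.1,-0.047,0.016,-0.017,0,0.108,0],
    [0.13,-0.062,0.021,-0.023,0,0.143,0],
    [0.164,-0.078,0.027,-0.028,0,0.178,0]
  ]
}}

```text
t: 10.28
ee_pos: [550.1, -88.5, -8.8]
ee_rot: [[0.959, 0.23, 0.163], [0.227, -0.973, 0.038], [0.168, 0.0, -0.986]]
wrist_force: [0.0, -0.9, 1.2]
gripper_width: 0.999
gripper_force: 0.2
```

Request:
{"op": "carry_out", "data": {
  "increments": [
    [0.034,0,0.006,0,0,0,0],
    [0.068,0,0.012,0,0,0,0],
    [0.1,0,0.017,0,0,0,0],
    [0.1,0,0.017,0,0,0,0]
  ]
}}

```text
t: 10.62
ee_pos: [566.2, -85.5, -8.6]
ee_rot: [[0.958, 0.234, 0.164], [0.231, -0.972, 0.039], [0.169, 0.001, -0.986]]
wrist_force: [-0.4, 0.3, 1.4]
gripper_width: 1.002
gripper_force: 0.0
```

Run:
```python
from h import *
s=observe();p=s["ee_pos"];R=s["ee_rot"];print(s["t"],p,r(p),s["wrist_force"],R.round(3).tolist())
a=read_camera("scene")
cv2.imwrite("pics/a7.png",cv2.resize(a[185:260,270:370],(800,600),interpolation=2))
```

```text
10.6167 [566.23463629 -85.4945294   -8.60719083] [-79.09347808  -9.48843948  -8.60719083] [-0.36383877  0.31438112  1.37070553] [[0.958, 0.234, 0.164], [0.231, -0.972, 0.039], [0.169, 0.001, -0.986]]
```

View pics/a7.png

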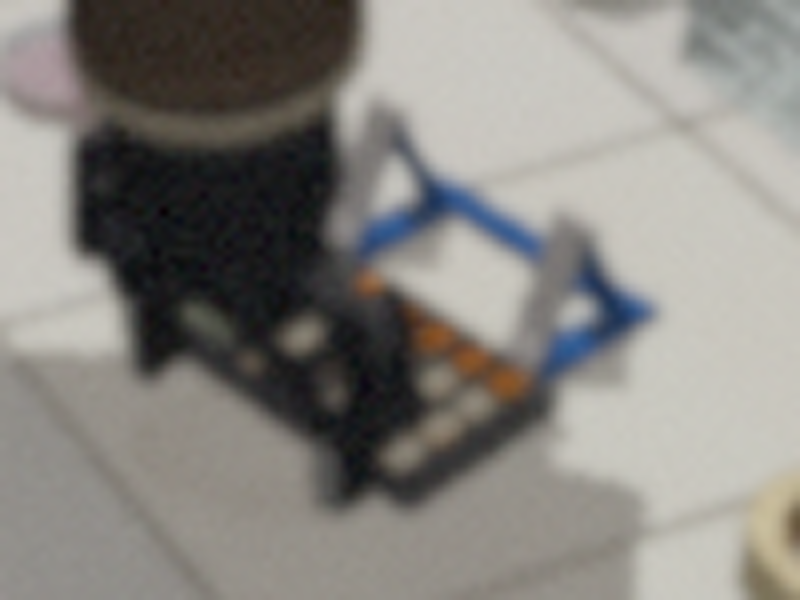

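The calculator's far edge now lies square at the rib toes, around (345,265) and (540,385), with the fingers behind it. That was my last allowed view, so from here I rely on masks and numbers. I push on up the ribs.

Request:
{"op": "carry_out", "data": {
  "increments": [
    [0.034,0,0.006,0,0,0,0],
    [0.068,0,0.012,0,0,0,0],
    [0.1,0,0.017,0,0,0,0],
    [0.134,0,0.023,0,0,0,0],
    [0.167,0,0.029,0,0,0,0]
  ]
}}

```text
t: 11.08
ee_pos: [590.1, -79.3, -8.9]
ee_rot: [[0.959, 0.232, 0.163], [0.229, -0.973, 0.039], [0.168, 0.0, -0.986]]
wrist_force: [-0.9, -0.3, -2.0]
gripper_width: 1.002
gripper_force: 0.7
```

```bash
cat >> h.py <<'E'
def keys(n="scene",x0=270,x1=372,y0=185,y1=262):
    a=read_camera(n);h=cv2.cvtColor(a,cv2.COLOR_BGR2HSV)
    m=((h[...,0]>5)&(h[...,0]<20)&(h[...,1]>130)&(h[...,2]>80)).astype(np.uint8)
    M=np.zeros_like(m);M[y0:y1,x0:x1]=m[y0:y1,x0:x1]
    k,l,st,c=cv2.connectedComponentsWithStats(M)
    return [(c[i].round(1).tolist(),int(st[i,4])) for i in range(1,k) if st[i,4]>2]
E
python3 - <<'E'
from h import *
s=observe();p=s["ee_pos"];print(s["t"],r(p),s["wrist_force"],keys())
E
```

```text
11.0833 [-54.40142078  -8.9878857   -8.90242963] [-0.89322264 -0.29118747 -1.96574605] [([328.8, 216.9], 100)]
```

Request:
{"op": "carry_out", "data": {
  "increments": [
    [0.03,0,0.005,0,0,0,0],
    [0.06,0,0.01,0,0,0,0],
    [0.09,0,0.016,0,0,0,0],
    [0.12,0,0.021,0,0,0,0],
    [0.15,0,0.026,0,0,0,0]
  ]
}}

```text
t: 11.55
ee_pos: [612.4, -74.0, -8.9]
ee_rot: [[0.959, 0.232, 0.163], [0.229, -0.973, 0.039], [0.168, 0.0, -0.986]]
wrist_force: [-0.5, -0.4, 0.5]
gripper_width: 1.0
gripper_force: 0.6
```

Run:
```python
from h import *
s=observe();p=s["ee_pos"];print(s["t"],r(p),s["wrist_force"],keys())
# predicted orange row (32mm up from near edge? ~ 28mm from far edge centre) for tilts, back corner at toe
for th in(0.5,.8,1.05,1.15):
    f=-11-0  # front-corner offset
    for u in(58,66): print(th,u,proj("scene",w(-13*np.sin(th)+u*np.cos(th)-0,-9,13*np.cos(th)+u*np.sin(th))).round(1))
```

```text
11.55 [-31.52985216  -8.96279885  -8.85173322] [-0.49699185 -0.36268024  0.4695078 ] [([331.0, 212.1], 54), ([339.6, 217.9], 17)]
0.5 58 [333.7 211.7]
0.5 66 [335.5 209.7]
0.8 58 [330.8 210.2]
0.8 66 [332.3 207.8]
1.05 58 [327.6 210.2]
1.05 66 [328.8 207.6]
1.15 58 [326.2 210.5]
1.15 66 [327.3 207.9]
```

Request:
{"op": "carry_out", "data": {
  "increments": [
    [0.015,0,0.003,0,0,0,0],
    [0.03,0,0.005,0,0,0,0],
    [0.045,0,0.008,0,0,0,0],
    [0.06,0,0.01,0,0,0,0],
    [0.06,0,0.01,0,0,0,0]
  ]
}}

```text
t: 12.02
ee_pos: [621.2, -72.0, -8.8]
ee_rot: [[0.959, 0.232, 0.164], [0.229, -0.973, 0.039], [0.168, 0.0, -0.986]]
wrist_force: [-0.2, 1.1, 0.5]
gripper_width: 0.997
gripper_force: 0.0
```

Run:
```python
from h import *
s=observe();p=s["ee_pos"];print(s["t"],r(p),s["wrist_force"],keys())
a=read_camera("scene");h=cv2.cvtColor(a,cv2.COLOR_BGR2HSV)
g=a[195:240:1,325:365].max(2)
for y in range(0,45,2): print(195+y,''.join('#' if v<75 else ('+' if v<120 else '.') for v in g[y]))
```

```text
12.0167 [-22.49409594  -9.01410876  -8.79787517] [-0.21392518  1.05645589  0.53217238] [([329.4, 209.2], 33), ([339.0, 215.3], 31)]
195 ##+.....................................
197 ##+.....................................
199 ##+.....................................
201 #+......................................
203 ##+.....................................
205 ##++++..................................
207 #+...+++++..............................
209 #+...+..+++++...........................
211 ##+++....+++++++........................
213 #####+++##+++++###+.....................
215 ###########+++++++###+..................
217 #############++..++##+..................
219 #############++++####+..................
221 ############++++#####+..................
223 +++#########++++#####++.................
225 #############+#######+++................
227 ##################+++++.................
229 #################++.....................
231 ###############++.......................
233 +######+++####++........................
235 +######++####++.........................
237 +#####+#####++..........................
239 ++#++....+++............................
```

Run:
```python
from h import *
def rp(uv,yr):
    c=r(ray("scene",uv,0));d=r(ray("scene",uv,100))-c;return (c+d*(yr-c[1])/d[1]).round(1)
for y in(-70,-76): print([rp(u,y) for u in((346,212.5),(337.5,239))])
```

```text
[array([ 21.3, -70. ,  82. ]), array([  0.2, -70. ,   1. ])]
[array([ 13.4, -76. ,  89.1]), array([ -7.5, -76. ,   8.8])]
```

The calculator leans steeply: its right side runs from about (0,1) to (21–30,~80) in rest x, z. I back off straight and go up, then travel over to behind the rest with the gripper shut and vertical.

Request:
{"op": "carry_out", "data": {
  "increments": [
    [-0.02,0,-0.003,0,0,0,0],
    [-0.06,0,-0.01,0,0,0,0],
    [-0.12,0,-0.02,0,0,0,0],
    [-0.2,0,-0.034,0,0,0,0],
    [-0.25,0,-0.043,0,0,0,0]
  ]
}}

```text
t: 12.53
ee_pos: [581.6, -81.0, -9.0]
ee_rot: [[0.959, 0.232, 0.162], [0.229, -0.973, 0.039], [0.167, -0.0, -0.986]]
wrist_force: [-0.8, -0.5, 0.0]
gripper_width: 1.003
gripper_force: 0.0
```

Request:
{"op": "carry_out", "data": {
  "increments": [
    [-0.05,0,-0.25,0,0,0,0],
    [-0.03,0,-0.45,0,0,0,0],
    [0.05,0,-0.7,0,0,0,0],
    [0.15,0,-0.98,0,0,0,0],
    [0.15,0,-0.98,0,0,0,0]
  ]
}}

```text
t: 12.95
ee_pos: [585.0, -82.4, 146.9]
ee_rot: [[0.957, 0.232, 0.172], [0.229, -0.973, 0.036], [0.176, 0.005, -0.984]]
wrist_force: [2.4, -1.2, 1.5]
gripper_width: 1.002
gripper_force: 0.0
```

Run:
```python
from h import *
s=observe();p=s["ee_pos"];R=s["ee_rot"];print(s["t"],p,r(p),s["wrist_force"],keys())
a=read_camera("scene")
g=a[195:242,300:365].max(2)
for y in range(0,47,2): print(195+y,''.join('#' if v<75 else ('+' if v<120 else '.') for v in g[y]))
S=rot(PSI,0)@np.diag([-1,-1,1.])
q=w(20,-6,165);q2=w(76,-6,165);q3=w(76,-6,58)
print(inc(p,R,q,S),inc(q,S,q2,S),inc(q2,S,q3,S))
```

```text
12.95 [584.95397281 -82.36166381 146.8727112 ] [-60.15660312 -10.76247779 146.8727112 ] [ 2.35956651 -1.22483368  1.49070143] [([331.9, 211.2], 97)]
195 ...................++#####+......................................
197 .............+##+++++###+........................................
199 ............++++++###+++.........................................
201 ...........+++++++++###++........................................
203 ..........++++++++++#+++++++.....................................
205 .........++++++++++#++....+++++..................................
207 ........++++++++++##+....+....+++++..............................
209 .......+++++++++++++...++....++..+++++...........................
211 .......+++++++++#++....+++.+++....+++++++........................
213 .....++++..++++++++...+....+++...+.....+++++.....................
215 ....++++....++++....+++....+....++....+....+#++..................
217 ....++++...++##+....+...+++.....+...+++....+##+..................
219 .....++++++++++...++.....++...+.....+++..++###+..................
221 ........++##++....+++..++....++....+....++####+..................
223 ...........+++...+....++....+....+++....+#####+++................
225 ..............++++....+...+++....++...++######++++...............
227 ................++++++....+++...+.....+####+++++.................
229 ...................+++...+....+++....+####+++....................
231 ......................++++....+....++###++.......................
233 .........................+++++.....+###++........................
235 ............................+++...+###++.........................
237 ...............................++####++..........................
239 ..................................+++............................
241 .................................................................
[ 0.547 -0.031 -0.025  0.003 -0.113  0.001] [0.373 0.    0.    0.    0.    0.   ] [0.    0.    0.713 0.    0.    0.   ]
```

Run:
```python
from h import *
a=read_camera("scene");g=a.max(2)
m=np.zeros(g.shape,np.uint8);m[190:245,298:355]=(g[190:245,298:355]<120)*255
m=cv2.morphologyEx(m,cv2.MORPH_CLOSE,np.ones((5,5)))
obj=np.float32([[-65,39,0],[65,39,0],[65,-39,0],[-65,-39,0]]) # TL TR BR BL (x right, y up face)
c=get_calibration("scene")
for img in([[314,196.5],[345.5,214],[335.5,239],[303.5,216]],[[313,197],[346,214],[335,238],[304,217]]):
    ok,rv,tv=cv2.solvePnP(obj,np.float32(img),c["mtx"],None,flags=cv2.SOLVEPNP_IPPE)
    T=np.array(c["pose"]);R=T[:3,:3]@cv2.Rodrigues(rv)[0];t=T[:3,:3]@tv.ravel()+T[:3,3]
    print("normal",R[:,2].round(2),"tilt",np.arccos(R[2,2]),"centre",r(t).round(1))
```

```text
normal [-0.84 -0.27  0.47] tilt 1.0805302224751596 centre [ 93.2  65.  -42.7]
normal [-0.83 -0.29  0.48] tilt 1.0719750516821573 centre [110.   79.6 -59.6]
```

Request:
{"op": "carry_out", "data": {
  "increments": [
    [0.1,-0.01,-0.15,0,-0.07,0,1],
    [0.25,-0.02,-0.15,0,-0.112,0,1],
    [0.45,-0.03,-0.1,0,-0.112,0,1],
    [0.547,-0.03,-0.1,0,-0.112,0,1],
    [0.547,-0.03,-0.1,0,-0.112,0,1]
  ]
}}

```text
t: 13.52
ee_pos: [658.2, -57.7, 166.2]
ee_rot: [[0.972, 0.234, -0.008], [0.234, -0.972, -0.001], [-0.008, -0.001, -1.0]]
wrist_force: [-1.0, 0.3, 0.8]
gripper_width: 0.299
gripper_force: 0.0
```

Request:
{"op": "carry_out", "data": {
  "increments": [
    [0.25,0,0,0,0,0,1],
    [0.45,0,0,0,0,0,1],
    [0.45,0,0,0,0,0,1],
    [0.45,0,0,0,0,0,1],
    [0.45,0,0,0,0,0,1]
  ]
}}

```text
t: 13.93
ee_pos: [720.1, -43.2, 165.9]
ee_rot: [[0.973, 0.232, -0.011], [0.232, -0.973, -0.001], [-0.011, -0.001, -1.0]]
wrist_force: [-0.3, -0.8, 0.2]
gripper_width: -0.002
gripper_force: 0.0
```

Run:
```python
from h import *
s=observe();p=s["ee_pos"];R=s["ee_rot"];print(s["t"],p,r(p),s["wrist_force"],s["gripper_width"],R.round(3).tolist(),s["joint_pos"].round(2),keys())
S=rot(PSI,0)@np.diag([-1,-1,1.])
q3=w(78,-6,58);print(inc(p,R,q3,S))
```

```text
13.9333 [720.12192999 -43.20221933 165.88099171] [ 80.40067414  -3.87113898 165.88099171] [-0.3181578  -0.8040404   0.23200508] -0.0018554156060648311 [[0.973, 0.232, -0.011], [0.232, -0.973, -0.001], [-0.011, -0.001, -1.0]] [-0.1   0.65  1.46 -0.    1.04  1.24] [([331.5, 210.8], 95)]
[-0.008  0.015  0.719 -0.001  0.007  0.001]
```

Tilt is about 1.08 rad, which is what we want. Next I descend into the gap behind the calculator.

Request:
{"op": "carry_out", "data": {
  "increments": [
    [0,0.01,0.2,0,0.007,0,1],
    [0,0.01,0.4,0,0.007,0,1],
    [0,0.01,0.55,0,0.007,0,1],
    [0,0.01,0.7,0,0.007,0,1],
    [0,0.01,0.7,0,0.007,0,1]
  ]
}}

```text
t: 14.4
ee_pos: [717.5, -44.9, 58.3]
ee_rot: [[0.973, 0.232, -0.004], [0.232, -0.973, 0.001], [-0.003, -0.002, -1.0]]
wrist_force: [-1.0, 0.4, -0.3]
gripper_width: -0.005
gripper_force: 0.0
```

Run:
```python
from h import *
s=observe();p=s["ee_pos"];R=s["ee_rot"];print(s["t"],p,r(p),s["wrist_force"],keys())
f=lambda q:proj("scene",q).round(1)
for L in(0,12,25): print(L,f(p+R@[0,0,L]))
a=read_camera("scene")
g=a[170:232,310:375].max(2)
for y in range(0,62,2): print(170+y,''.join('#' if v<60 else ('+' if v<110 else '.') for v in g[y]))
```

```text
14.4 [717.47708952 -44.91293946  58.26323418] [77.43230134 -4.92494514 58.26323418] [-1.00665141  0.35457299 -0.32558573] [([331.4, 210.8], 98)]
0 [341.1 201.4]
12 [340.7 204.8]
25 [340.2 208.5]
170 ................++###############################+...............
172 ..................+##############################+...............
174 ...................++###########################++...............
176 ....................+###########################+++..............
178 .....................+##++#######################++..............
180 ......................+####################++++###+++++..........
182 .......................+##################++++########++.........
184 .........................++#############++.++#######+++..........
186 ............................+###########++++######+++............
188 ............................+##################++................
190 .............................+###########++++++..................
192 .............................++++#####++.........................
194 .............................+++++###+.......................
[... 564 characters left out ...]

212 ++++++#++...++...+++...+++++++++++...............................
214 ++++##+++++++...++..+++++...+++++++++............................
216 ++++#++...+++++++....+++++++++..++###+...........................
218 +++#+++.+++...++++..+++..+++++..++##++...........................
220 +##++..++++...++++++++...+++++++####+............................
222 +#++...++++++++...+++++++++...++####+++..........................
224 .++++++++..+++++++++..+++++.+++####+++++++.......................
226 .....++++.+++...+++...+++..++#####+++++..........................
228 ........+++++..+++++++++...++###++++.............................
230 ..........+++++++...++++++++##+++................................
```

The tip shows at (343,201), so it is higher than nominal. I lower 16 mm more, then push back toward the robot.

Request:
{"op": "carry_out", "data": {
  "increments": [
    [0,0,0.055,0,0,0,1],
    [0,0,0.11,0,0,0,1],
    [0,0,0.11,0,0,0,1]
  ]
}}

```text
t: 14.75
ee_pos: [721.3, -44.7, 45.8]
ee_rot: [[0.973, 0.232, 0.003], [0.232, -0.973, 0.001], [0.003, 0.0, -1.0]]
wrist_force: [-0.9, 0.7, 0.5]
gripper_width: 0.001
gripper_force: 0.0
```

Request:
{"op": "carry_out", "data": {
  "increments": [
    [-0.03,0,0,0,0,0,1],
    [-0.06,0,0,0,0,0,1],
    [-0.09,0,0,0,0,0,1],
    [-0.12,0,0,0,0,0,1],
    [-0.15,0,0,0,0,0,1]
  ]
}}

```text
t: 15.17
ee_pos: [699.4, -50.1, 46.7]
ee_rot: [[0.973, 0.232, 0.004], [0.232, -0.973, 0.001], [0.004, 0.0, -1.0]]
wrist_force: [0.2, 0.4, -0.6]
gripper_width: 0.001
gripper_force: 0.0
```

Run:
```python
from h import *
s=observe();p=s["ee_pos"];R=s["ee_rot"];print(s["t"],r(p),s["wrist_force"],keys())
```

```text
15.1667 [58.63073081 -5.81140598 46.66034923] [ 0.20464849  0.3741137  -0.58003514] [([331.6, 210.9], 103)]
```

Request:
{"op": "carry_out", "data": {
  "increments": [
    [-0.03,0,0,0,0,0,1],
    [-0.06,0,0,0,0,0,1],
    [-0.09,0,0,0,0,0,1],
    [-0.12,0,0,0,0,0,1],
    [-0.15,0,0,0,0,0,1]
  ]
}}

```text
t: 15.63
ee_pos: [677.6, -55.3, 46.3]
ee_rot: [[0.973, 0.232, 0.004], [0.232, -0.973, 0.001], [0.004, 0.0, -1.0]]
wrist_force: [-1.3, 0.3, 0.2]
gripper_width: -0.001
gripper_force: 0.1
```

Run:
```python
from h import *
s=observe();p=s["ee_pos"];R=s["ee_rot"];print(s["t"],r(p),s["wrist_force"],keys())
```

```text
15.6333 [36.18931958 -5.83151795 46.27786692] [-1.29097765  0.3082776   0.23705654] [([329.4, 211.5], 97)]
```

Request:
{"op": "carry_out", "data": {
  "increments": [
    [-0.03,0,0,0,0,0,1],
    [-0.06,0,0,0,0,0,1],
    [-0.09,0,0,0,0,0,1],
    [-0.12,0,0,0,0,0,1],
    [-0.15,0,0,0,0,0,1]
  ]
}}

```text
t: 16.1
ee_pos: [655.6, -60.5, 46.2]
ee_rot: [[0.973, 0.232, 0.003], [0.232, -0.973, 0.001], [0.003, 0.0, -1.0]]
wrist_force: [-0.7, 0.2, 0.2]
gripper_width: 0.003
gripper_force: 0.0
```

Run:
```python
from h import *
s=observe();p=s["ee_pos"];R=s["ee_rot"];print(s["t"],r(p),s["wrist_force"],keys())
a=read_camera("scene")
g=a[190:262,280:350].max(2)
for y in range(0,72,2): print(190+y,''.join('#' if v<60 else ('+' if v<110 else '.') for v in g[y]))
```

```text
16.1 [13.60268944 -5.83299491 46.16640227] [-0.70470216  0.20129872  0.17509897] [([319.7, 211.6], 42), ([330.8, 218.6], 29)]
190 ...................................++...+####################++.......
192 ...................................+#++++###############++++##++......
194 ....................................+##################+...+###++++...
196 .....................................+###############+....+######++...
198 .....................................++++############+...+#####+......
200 ........................+#++...........++###################+.........
202 ........................#####++.......+++###############+++...........
204 .......................+++######++++++..+++++########++...............
206 .......................++++++########+...++++++####+..................
208 .......................++++++###++++###++++++++###+...................
210 .......................+++++++##++++++++#####+####+...................
212 .......................++++#####+++++++++########++...................
214 .......................++++++##++++++++++++++#####++.......++++.......
[... 1025 characters left out ...]
.........................
244 ......................................................................
246 ......................................................................
248 ......................................................................
250 ......................................................................
252 ......................................................................
254 ......................................................................
256 ......................................................................
258 ......................................................................
260 ......................................................................
```

Rising toward vertical, so I keep going.

Request:
{"op": "carry_out", "data": {
  "increments": [
    [-0.035,0,0,0,0,0,1],
    [-0.07,0,0,0,0,0,1],
    [-0.105,0,0,0,0,0,1],
    [-0.14,0,0,0,0,0,1],
    [-0.17,0,0,0,0,0,1]
  ]
}}

```text
t: 16.62
ee_pos: [630.5, -66.5, 46.1]
ee_rot: [[0.973, 0.232, 0.003], [0.232, -0.973, 0.001], [0.003, 0.0, -1.0]]
wrist_force: [-0.4, 0.8, -0.8]
gripper_width: -0.003
gripper_force: 0.0
```

```bash
cat > v.py <<'E'
from h import *
s=observe();p=s["ee_pos"];R=s["ee_rot"];print(s["t"],r(p),s["wrist_force"],keys())
a=read_camera("scene")
g=a[196:262,270:350].max(2)
for y in range(0,66,2): print(196+y,''.join('#' if v<60 else ('+' if v<110 else '.') for v in g[y]))
E
python3 v.py
```

```text
16.6167 [-12.14315673  -5.81445185  46.07005964] [-0.42537533  0.75255664 -0.84743136] []
196 .......................................+###################+..++#++.............
198 ........................................+#################+...+####++++.........
200 ..........................................++#############+...+######++..........
202 ............................................+###########++..+####++.............
204 .............................................##################+................
206 ............................................+++#############++..................
208 ............................................+++++#######++......................
210 ............................................++++++#####++.......................
212 ............................................++++++####++........................
214 .............................................+++++###++..............++++.......
216 ............................................+++++++++...............++++++......
218 ...................................................................++++
[... 1094 characters left out ...]
....................
246 .................................+++##################++........................
248 ....................................++############+++...........................
250 .......................................++######+++..............................
252 ..........................................++++..................................
254 ................................................................................
256 ................................................................................
258 ................................................................................
260 ................................................................................
```

It has toppled flat with its dark back up. I move straight up and verify.

Request:
{"op": "carry_out", "data": {
  "increments": [
    [0,0,-0.2,0,0,0,1],
    [0,0,-0.45,0,0,0,1],
    [0,0,-0.7,0,0,0,1],
    [0,0,-0.9,0,0,0,1],
    [0,0,-0.9,0,0,0,1]
  ]
}}

```text
t: 17.13
ee_pos: [634.2, -66.9, 187.7]
ee_rot: [[0.973, 0.232, 0.013], [0.232, -0.973, -0.001], [0.012, 0.004, -1.0]]
wrist_force: [-0.1, -0.5, 0.5]
gripper_width: 0.001
gripper_force: 0.0
```

Run:
```python
from h import *
a=read_camera("scene");g=a.max(2)
m=np.zeros(g.shape,np.uint8);m[218:256,278:336]=(g[218:256,278:336]<90)*255
c=max(cv2.findContours(m,0,2)[0],key=cv2.contourArea)
M=cv2.moments(c);print("centre",r(ray("scene",(M["m10"]/M["m00"],M["m01"]/M["m00"]),12)))
q=cv2.approxPolyDP(c,5,True)[:,0];print([r(ray("scene",x,12)).round().tolist() for x in q])
s=observe();print(s["t"],s["ee_pos"],s["wrist_force"],s["qd"].round(3))
b=cv2.imread("pics/scene0.png")
d=cv2.absdiff(a,b).max(2)>60
for n,(x,y) in dict(petri=(279,194),tape=(377,255),screw=(195,175),beaker=(270,148)).items(): print(n,d[y-14:y+14,x-18:x+18].sum())
```

```text
centre [-66.0572221  -16.40683735  12.        ]
[[-94.0, 50.0, 12.0], [-101.0, -75.0, 12.0], [-34.0, -76.0, 12.0], [-29.0, 46.0, 12.0]]
17.1833 [633.0425775  -66.70403134 184.88320605] [-0.6535565   0.36834169 -0.07141154] [-0.001  0.053  0.053  0.001 -0.036  0.001]
petri 0
tape 0
screw 43
beaker 0
```

```bash
python3 -c "
from plant import *
print(hand_in())"
```

```text
the job is handed in; nothing more can be done
None
```

The calculator was tipped against the rest, leaned there at about 1.08 rad, and was toppled from behind. It now lies flat, face down, with its middle about 66 mm in front of the toes and 16 mm off-centre. The job was handed in at about 17 s; the check for moved bystanders was clear apart from a small image change near the screwdriver, which the arm never worked near.

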